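Reset the tasting counter of the taller canister

TASK

A new tasting begins with the taller canister: reset the tally counter on its board by pressing the counter's plunger gently down with the fingertips, keeping it well down for two seconds, then drawing back so that it springs up. The counter stays standing where it is; nothing is picked up, and the other two counters, both canisters and the price card on the third board are left alone.

Things in the scene. Friction and masses are not known exactly. Their poses are not given: they have to be found in the camera images.
- counter_a: Loose desk tally counter (about 0.4 kg, not fastened) on the same board as the taller canister; all three counters are alike: steel case 60 x 62 x 38 mm with a black window and white wheels in front, a small knob on its side, and a round plunger standing up from the middle of its top. Origin: centre of its underside, which is 12 mm above the table; x points to its back, z up.
- plunger_a_top (a point): Centre of the top of that counter's plunger, which moves down with it: a flat steel cap 20 mm across, 58 mm above the counter's underside, 70 mm above the table when up, 20 mm above the case. It stands about 110 mm in front of the taller canister.
- plunger_a (a joint): How far that plunger is pushed down, m: 0 up, 0.012 at its stop. Spring-loaded: about 1.2 N starts it, 4.8 N brings it to the stop, and it comes back up by itself. It counts as pressed beyond 5 mm.
- board_a: Flat wooden display board fixed to the table, 200 x 110 mm, top 12 mm above the table, carrying this counter in front and the taller canister behind. Origin: centre of its underside; x runs along its 200 mm length from the counter to the thing behind, z up.
- counter_b: Loose desk tally counter (about 0.4 kg, not fastened) on the same board as the shorter canister; all three counters are alike: steel case 60 x 62 x 38 mm with a black window and white wheels in front, a small knob on its side, and a round plunger standing up from the middle of its top. Origin: centre of its underside, which is 12 mm above the table; x points to its back, z up.
- plunger_b_top (a point): Centre of the top of that counter's plunger, which moves down with it: a flat steel cap 20 mm across, 58 mm above the counter's underside, 70 mm above the table when up, 20 mm above the case. It stands about 110 mm in front of the shorter canister.
- plunger_b (a joint): How far that plunger is pushed down, m: 0 up, 0.012 at its stop. Spring-loaded: about 1.2 N starts it, 4.8 N brings it to the stop, and it comes back up by itself. It counts as pressed beyond 5 mm.
- board_b: Flat wooden display board fixed to the table, 200 x 110 mm, top 12 mm above the table, carrying this counter in front and the shorter canister behind. Origin: centre of its underside; x runs along its 200 mm length from the counter to the thing behind, z up.
- counter_c: Loose desk tally counter (about 0.4 kg, not fastened) on the same board as the small price card; all three counters are alike: steel case 60 x 62 x 38 mm with a black window and white wheels in front, a small knob on its side, and a round plunger standing up from the middle of its top. Origin: centre of its underside, which is 12 mm above the table; x points to its back, z up.
- plunger_c_top (a point): Centre of the top of that counter's plunger, which moves down with it: a flat steel cap 20 mm across, 58 mm above the counter's underside, 70 mm above the table when up, 20 mm above the case. It stands about 110 mm in front of the small price card.
- plunger_c (a joint): How far that plunger is pushed down, m: 0 up, 0.012 at its stop. Spring-loaded: about 1.2 N starts it, 4.8 N brings it to the stop, and it comes back up by itself. It counts as pressed beyond 5 mm.
- board_c: Flat wooden display board fixed to the table, 200 x 110 mm, top 12 mm above the table, carrying this counter in front and the small price card behind. Origin: centre of its underside; x runs along its 200 mm length from the counter to the thing behind, z up.
- tall_canister_mid (a point): Middle of the taller, cream canister with a wooden knobbed lid, loose, 68 mm across and 85 mm tall (top about 97 mm above the table).
- short_canister_mid (a point): Middle of the shorter, green canister with a wooden knobbed lid, loose, 64 mm across and 75 mm tall.
- price_card_mid (a point): Middle of the loose price card on the third board, in a wooden block, 22 x 66 mm, 62 mm tall.
There are look-alikes about, which are no part of the job. Leave any purple or red look-alike of the counter_a alone.

How it is judged (in metres and radians):
On the way, in this order (a step that is already met when the one before it is completed fails the run):
1. the fingertips keep the plunger of the taller canister's counter down (over 5 mm of its 12) for over a second (value of joint plunger_a above 0.005 m and contact force between the fingers and counter_a above 0.3 N), for 1.2 s.
2. the plunger is let up again (value of joint plunger_a below 0.0015 m), for 0.2 s.
At the end, for the whole second after the job is handed in: All three plungers are up (within 1.5 mm), the pressed counter stands upright (0.05 rad), at rest and within 12 mm of where it was, and the other counters, canisters and price card are within 8 mm of where they were (value of joint each of plunger_a, plunger_b, plunger_c below 0.0015 m and distance of each of tall_canister_mid, short_canister_mid, price_card_mid, counter_b, counter_c from where it was at the start of the episode below 0.008 m and distance of counter_a from where it was at the start of the episode below 0.012 m and angle between counter_a's own z axis and vertical below 0.05 rad and linear speed of counter_a below 0.02 m/s); the robot touches nothing.
It fails at once if another counter's plunger is pressed (value of joint any of plunger_b, plunger_c above 0.002 m).
It fails at once if another counter or its board is touched (contact force between any of the fingers, the arm and counter_b above 0.5 N or contact force between any of the fingers, the arm and counter_c above 0.5 N or contact force between any of the fingers, the arm and board_b above 0.5 N or contact force between any of the fingers, the arm and board_c above 0.5 N).
It fails at once if a canister, the price card or another counter is moved by more than 8 mm (distance of any of tall_canister_mid, short_canister_mid, price_card_mid, counter_b, counter_c from where it was at the start of the episode above 0.008 m).
It fails at once if the counter is pushed with more than 25 N (contact force between any of the fingers, the arm and counter_a above 25 N).
It fails at once if the counter is lifted (over 4 mm), tipped (over 0.15 rad) or shoved by more than 12 mm (distance of counter_a from where it was at the start of the episode above 0.012 m or height (world z) of counter_a above 0.016 m or angle between counter_a's own z axis and vertical above 0.15 rad).
It also fails if it takes over 40 s, if anything falls off the work surface, if the arm or the gripper's body presses on something with over 40 N, if the wrist force passes 120 N, or if a joint passes its speed limit or range.

ROBOT

A 6-joint arm with a two-finger parallel gripper is mounted at the origin on a cart in front of the work surface, level with it; the furniture and walls round the work are solid. World frame = base frame: x ahead of the robot, y to its left, z up, the work surface at z = 0. Lengths are in mm, angles in degrees, forces in N, time in s.
With the tool pointing down it reaches from about 425 to 950 mm from the base axis. Payload 14.7 kg.
Tool frame: the origin (TCP) lies between the finger pads; the fingertips stand 17 mm ahead of it and the grasp point (between the pads) lies 2 mm behind it; z points along the fingers, x is the direction in which the jaws open and shut, and the axes are right-handed (so a half turn about z gives the same grasp; the last joint's range is limited). The gripper opens to 85 mm and grips with 20 to 120 N. Pads are 22 mm wide; open, the fingers measure 114 mm over their backs; the gripper's body (76 mm by 85 mm) begins 54 mm behind the grasp point. The pads swing forward as they close: fully open they stand 13 mm farther back than shut.
Start: joints at [62.475, 27.513, 91.461, -0, 61.026, -2.67], TCP at [273.185, 589.798, 210.397] pointing down, gripper open.
Joint ranges: [-157.49, 157.49], [-46.99, 117.5], [13.45, 153.17], [-89.5, 269.5], [5.16, 153.95], [-167.48, 167.48]. Speed limits (degrees/s): [108.29, 108.29, 136.94, 172.46, 172.46, 172.46].

INTERFACE

Orientations are given as [roll, pitch, yaw] about the fixed x, y, z axes, in that order (R = Rz(yaw) Ry(pitch) Rx(roll)).
In Python, from plant import robot gives the robot as it stands. The module is installed in compiled form; this text tells all that it offers. Calls block until the motion is done:
- robot.move_pose(position, orientation): joint-space move of the TCP to a pose.
- robot.servo_line(position, orientation=None, feed=150, f_stop=None): straight line of the TCP; orientation=None keeps the orientation; feed is the mean speed in mm/s. With f_stop (N) it stops when the force on the tool has changed by that much, and returns True; else False.
- robot.move_joints(angles): joint-space move.
- robot.command_gripper(opening, effort=None): opening from 0.0 (shut) to 1.0 (fully open); effort is the grip in N (None keeps the last); returns when the fingers have stopped.
- robot.hold(seconds).
- robot.inverse_kinematics(position, orientation): joint angles nearest the present ones, or None.
- robot.sense(): the state.
- robot.grab_frame(name): name is "side" or "top" or "wrist"; returns the picture (384x512x3 uint8, blue, green, red); there is no depth.
- robot.camera_model(name): a dict with "fx", "fy", "cx", "cy" (pixels), "extrinsics" (4x4, takes a point from camera to world coordinates); the wrist camera has in their place "tool_from_camera" (4x4, takes a point from camera to tool coordinates, whose origin is the TCP and whose axes are the tool frame's). Camera axes: x right, y up, looking along -z (the intrinsics and any distortion apply to the point x, -y, -z); pixel columns grow to the right and rows downward; lengths in mm; the calibration is good to about 2 mm. A picture is of the moment at which its call begins: read the wrist's pose just before it. camera_model takes no time and is no camera call.
A pose or a line that the arm cannot do raises robot.MotionError and nothing moves.
- robot.hand_in(): hands the job in, once; it reports no verdict.
The state is a dict: "time_s": time; "joint_pos": joint angles; "dq": joint speeds; "effort": joint torques, N m; "eef_pos": TCP position; "eef_rot": TCP orientation; "ft_force": force on the tool from outside, world axes, zero at the start; "wrist_torque": the same for the moment, N m; "width": opening from 0.0 (shut) to 1.0 (fully open).
Only numpy, scipy, OpenCV 4.12 (cv2) and the standard library are available. Lean on these libraries where they do the work, as an engineer would, in place of code of your own. Each camera call takes 0.05 s, during which the arm holds its last target. There are 200 camera calls.

## Working session

There is one attempt and no reset: what is moved stays moved. The work goes in short steps, each a Python script; the robot and the scene stay as the last script left them, time stands still between calls to the robot, and variables do not carry over. Pictures are saved under pics/ and viewed, about 8 in all and at most 12, crops included, and the job is handed in when it is done.

```bash
mkdir -p pics
python3 - <<'E'
from plant import robot
import cv2,numpy as np
s=robot.sense();print(s)
for n in("top","side"):
    cv2.imwrite(f"pics/{n}0.png",robot.grab_frame(n)); m=robot.camera_model(n);print(n,m)
print(robot.camera_model("wrist"))
E
```

```text
{'time_s': 0.0, 'joint_pos': array([ 6.24755982e+01,  2.75475888e+01,  9.14937954e+01, -1.29102453e-03,
        6.10248493e+01, -2.67151245e+00]), 'dq': array([ 0.15933105,  0.10173599, -0.11935368, -0.0057449 , -0.00788029,
       -0.04925192]), 'effort': array([-3.65292552e-03, -9.50649762e+01, -4.30187273e+01, -1.54924119e-04,
        1.22206812e-02, -2.62705441e-05]), 'eef_pos': array([272.99510691, 589.42359676, 209.79776954]), 'eef_rot': array([-1.79998040e+02,  6.62141013e-02,  6.51477379e+01]), 'ft_force': array([-0.25590229,  0.6274534 ,  0.4270567 ]), 'wrist_torque': array([ 0.0269045,  0.0206457, -0.0361517]), 'width': 1.0023663611512905}
top {'fx': 365.74779419001123, 'fy': 365.74779419001123, 'cx': 256.045594873597, 'cy': 194.00947411164063, 'extrinsics': array([[ 2.46580459e-02,  9.80549922e-01, -1.94714741e-01,
         2.80650997e+02],
       [-9.99643260e-01,  2.21849111e-02, -1.48721999e-02,
        -7.40290957e+01],
       [-1.02632052e-02,  1.95011998e-01,  9.80747158e-01,
         1.19295112e+03],
       [ 0.00000000e+00,  0.00000000e+00,  0.00000000e+00,
       
[... 249 characters left out ...]
02,  4.44778431e-01, -8.94417784e-01,
        -1.23188080e+03],
       [ 1.89247669e-02,  8.95632296e-01,  4.44392443e-01,
         6.35527882e+02],
       [ 0.00000000e+00,  0.00000000e+00,  0.00000000e+00,
         1.00000000e+00]])}
{'fx': 329.0277136030648, 'fy': 329.0277136030648, 'cx': 257.75768610804136, 'cy': 183.85065635266182, 'tool_from_camera': array([[ 9.99999364e-01,  8.67005910e-04,  7.21134236e-04,
         3.52236364e-01],
       [ 1.04178767e-03, -9.55065198e-01, -2.96393964e-01,
        -7.61786413e+01],
       [ 4.31754893e-04,  2.96394527e-01, -9.55065494e-01,
        -1.63851984e+02],
       [ 0.00000000e+00,  0.00000000e+00,  0.00000000e+00,
         1.00000000e+00]])}
```

View pics/top0.png

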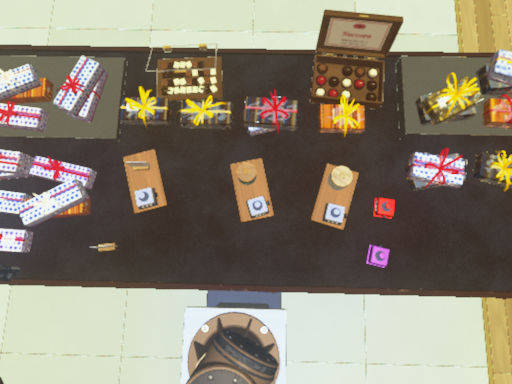

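View pics/side0.png

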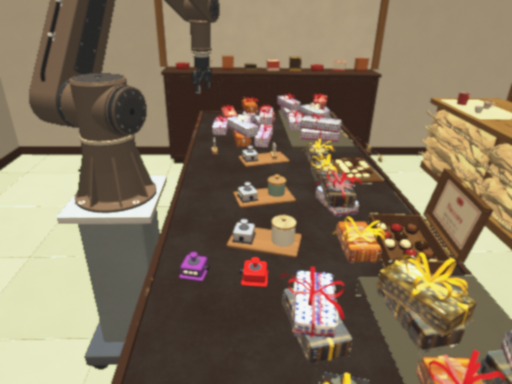

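The top view shows three boards. The cream canister, the taller one according to the side view at (284,230), is on the right-hand board near top pixel (342,176). Its counter is at about (336,212) in the top view and (243,230) in the side view. The red and purple look-alikes are further right.

```bash
cat > h.py <<'E'
import numpy as np, cv2
from scipy.spatial.transform import Rotation as R
def ray(m,E,u,v):
    d=np.array([(u-m["cx"])/m["fx"],-(v-m["cy"])/m["fy"],-1.])
    return E[:3,3],E[:3,:3]@d
def onz(m,E,u,v,z):
    o,d=ray(m,E,u,v); return o+d*(z-o[2])/d[2]
def wristE(m,s):
    T=np.eye(4);T[:3,:3]=R.from_euler("xyz",s["eef_rot"],degrees=True).as_matrix();T[:3,3]=s["eef_pos"]
    return T@m["tool_from_camera"]
E
python3 - <<'E'
from plant import robot
from h import *
t=cv2.imread("pics/top0.png");m=robot.camera_model("top");E=m["extrinsics"]
b,g,r=[t[...,i].astype(int) for i in range(3)]
k=((r-b>40)&(r>100)).astype(np.uint8); k=cv2.morphologyEx(k,cv2.MORPH_OPEN,np.ones((3,3)))
roi=np.zeros_like(k);roi[155:235,300:365]=1
c=max(cv2.findContours(k*roi,0,2)[0],key=cv2.contourArea)
q=cv2.boxPoints(cv2.minAreaRect(c));print("board box",[onz(m,E,*p,12)[:2].round(1) for p in q])
print("canister",onz(m,E,342,176,97).round(1))
P=onz(m,E,336,211.5,70);print("plunger",P.round(1))
S=cv2.imread("pics/side0.png")
cv2.imwrite("pics/crop.png",np.hstack([cv2.resize(t[155:235,300:365],None,fx=6,fy=6,interpolation=cv2.INTER_CUBIC),cv2.resize(S[205:265,220:310],(600,480),fx=6,fy=6)[:,:400]]))
C=onz(m,E,342,176,97);a=np.degrees(np.arctan2(*(C-P)[1::-1]));print("a",a)
for yaw in(90+a,a-90,a,a+180):
  for z in (250,150,80): print(yaw,z,robot.inverse_kinematics([P[0],P[1],z],[180,0,yaw]))
E
```

```text
board box [array([ 432.1, -231.9]), array([ 635.3, -289.9]), array([ 604.5, -400.8]), array([ 403.6, -339.6])]
canister [ 560.7 -320.5   97. ]
plunger [ 454.  -305.7   70. ]
a -7.910131700884097
82.0898682991159 250 [ -37.12516467   16.97797686  102.29147504    0.           60.73054811
 -119.21503297]
82.0898682991159 150 [ -37.12516467   23.51653525  108.57237826    0.           47.91108649
 -119.21503297]
82.0898682991159 80 [-3.71251647e+01  2.92267146e+01  1.11711606e+02 -2.54444375e-14
  3.90616791e+01 -1.19215033e+02]
-97.9101317008841 250 [-3.71251647e+01  1.69779769e+01  1.02291475e+02 -2.54444375e-14
  6.07305481e+01  6.07849670e+01]
-97.9101317008841 150 [-3.71251647e+01  2.35165353e+01  1.08572378e+02 -2.54444375e-14
  4.79110865e+01  6.07849670e+01]
-97.9101317008841 80 [-3.71251647e+01  2.92267146e+01  1.11711606e+02 -2.54444375e-14
  3.90616791e+01  6.07849670e+01]
-7.910131700884097 250 [-3.71251647e+01  1.69779769e+01  1.02291475e+02 -2.54444375e-14
  6.07305481e+01 -2.92150330e+01]
-7.910131700884097 150 [-3.71251647e+01  2.35165353e+01  1.08572378e+02 -2.54444375e-14
  4.79110865e+01 -2.92150330e+01]
-7.910131700884097 80 [-3.71251647e+01  2.92267146e+01  1.11711606e+02 -2.54444375e-14
  3.90616791e+01 -2.92150330e+01]
172.0898682991159 250 [-37.12516467  16.97797686 102.29147504   0.          60.73054811
 150.78496703]
172.0898682991159 150 [-37.12516467  23.51653525 108.57237826   0.          47.91108649
 150.78496703]
172.0898682991159 80 [-37.12516467  29.2267146  111.71160626   0.          39.06167913
 150.78496703]
```

View pics/crop.png

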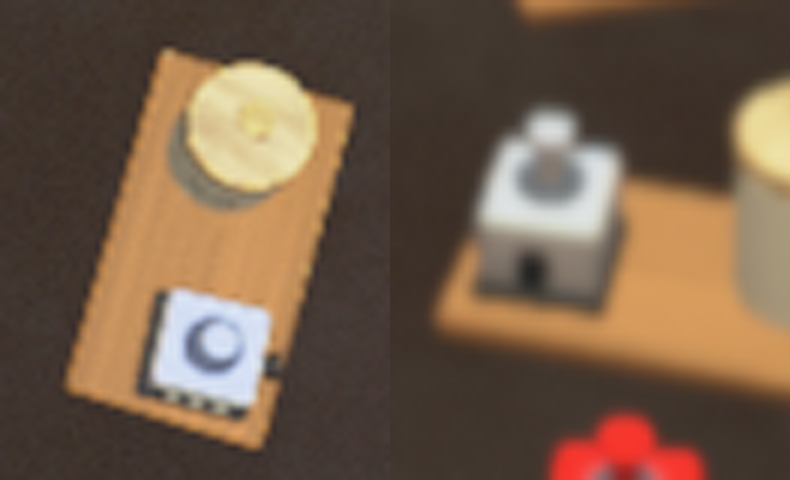

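The side crop puts the cap at about (244.3,220.6) and the top crop at about (337,211.5). I'll triangulate these, move above with the gripper shut, and look with the wrist camera.

Run:
```python
from plant import robot
from h import *
m=robot.camera_model("top");n=robot.camera_model("side")
P=onz(m,m["extrinsics"],337,211.5,70);Q=onz(n,n["extrinsics"],244.3,220.6,70);print(P,Q)
P=(P+Q)/2 if np.linalg.norm(P-Q)<12 else P
robot.command_gripper(0.0,20)
robot.move_pose([P[0],P[1],185],[180,0,74])
robot.hold(0.3)
s=robot.sense();im=robot.grab_frame("wrist");cv2.imwrite("pics/w1.png",im)
print(s["time_s"],s["eef_pos"],s["eef_rot"],s["width"],s["ft_force"])
np.savez("w1.npz",p=s["eef_pos"],r=s["eef_rot"])
```

```text
[ 454.10638913 -308.78151484   70.        ] [ 456.45546323 -307.12379516   70.        ]
4.375 [ 455.38917157 -307.78170707  184.9817004 ] [-1.79997782e+02 -1.66822912e-03  7.40168950e+01] -0.0006480969199582395 [ 0.29304003 -0.0502475  -0.22514925]
```

View pics/w1.png

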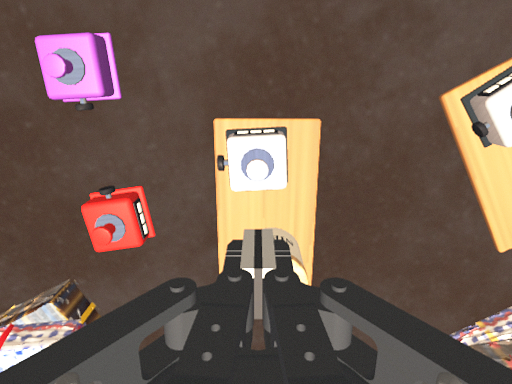

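The wrist view shows the target counter's cap at about (258,170), with the shut fingertips centred just behind it. I'll find the cap's bright spot, cast a ray, correct the position and press.

Run:
```python
from plant import robot
from h import *
im=cv2.imread("pics/w1.png");d=np.load("w1.npz");m=robot.camera_model("wrist")
E=wristE(m,{"eef_pos":d["p"],"eef_rot":d["r"]})
g=im[140:186,236:280];print(onz(m,E,258,170,70))
hsv=cv2.cvtColor(g,cv2.COLOR_BGR2HSV)
k=((hsv[...,2]>205)).astype(np.uint8)
n,l,st,c=cv2.connectedComponentsWithStats(k)
for i in range(1,n):
    if st[i,4]>40: print(st[i],c[i]+[236,140],onz(m,E,*(c[i]+[236,140]),70))
cv2.imwrite("pics/c2.png",cv2.resize(im[120:200,210:306],None,fx=6,fy=6,interpolation=cv2.INTER_CUBIC))
```

```text
[ 453.28882689 -306.71944296   70.        ]
[   0    0   44   46 1680] [257.6577381  163.04107143] [ 447.19111568 -305.27735868   70.        ]
```

View pics/c2.png

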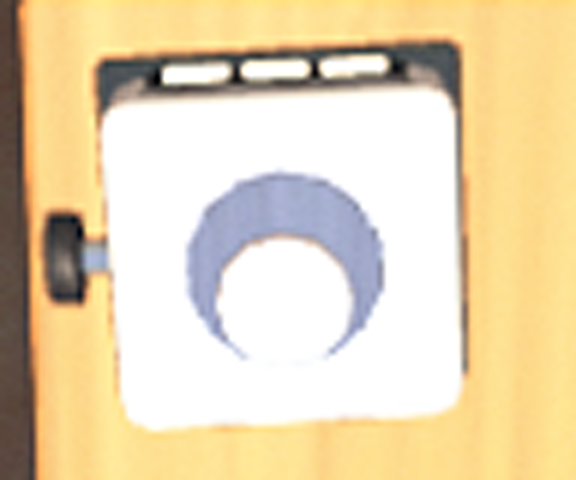

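The cap's centre is at pixel (257.5,170.3), and its radius matches a 20 mm disc at z=70. That puts it at about (453.5,-306.8), which agrees with the other two views. Pressing now.

Run:
```python
from plant import robot
from h import *
m=robot.camera_model("wrist");d=np.load("w1.npz")
x,y,_=onz(m,wristE(m,{"eef_pos":d["p"],"eef_rot":d["r"]}),257.5,170.3,70)
def F():
    v=[]
    for _ in range(6): robot.hold(0.02); v.append(robot.sense()["ft_force"])
    return np.mean(v,0)
o=[180,0,74]
robot.servo_line([x,y,94],o,feed=60); robot.hold(0.3); f0=F()
print("contact",robot.servo_line([x,y,79],o,feed=8,f_stop=2.5)); robot.hold(.1)
z=robot.sense()["eef_pos"][2]; f=F()-f0; print(z,f)
while f[2]<3.7 and z>76:
    z-=1; robot.servo_line([x,y,z],o,feed=10,f_stop=6); robot.hold(.05); f=F()-f0
    print(round(z,1),robot.sense()["eef_pos"].round(2),f.round(2))
cv2.imwrite("pics/s3.png",cv2.resize(robot.grab_frame("side")[180:270,200:320],None,fx=5,fy=5))
robot.hold(2.2); print("end hold",(F()-f0).round(2))
s=robot.sense();print(s["time_s"],s["eef_pos"])
```

```text
contact False
79.03780719756739 [-0.08879782  0.06957145 -0.09361743]
78.0 [ 453.44 -307.21   78.03] [0.04 0.16 0.04]
77.0 [ 453.39 -307.2    77.03] [-0.1   0.21  0.37]
76.0 [ 453.45 -307.26   76.04] [-0.23  0.19  0.68]
75.0 [ 453.39 -307.19   75.02] [-0.58  0.23  0.52]
end hold [-0.39  0.12  0.3 ]
12.6667 [ 453.44639839 -307.23161312   75.04334619]
```

View pics/s3.png

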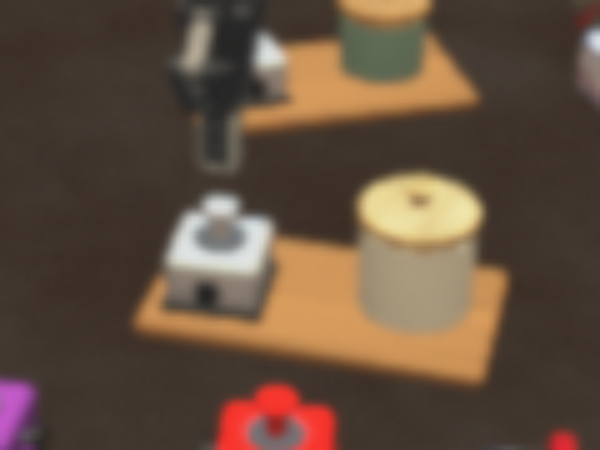

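The side view shows the fingertips, at (220,170) in the crop, still clearly above the raised cap at (222,203), and there is no force. So the tips sit further back from the TCP than stated. I'll triangulate the tip from the side and wrist views before going lower.

Run:
```python
from plant import robot
from h import *
s=robot.sense();w=robot.grab_frame("wrist");S=robot.grab_frame("side")
np.savez("w4.npz",p=s["eef_pos"],r=s["eef_rot"]);print(s["eef_pos"],s["eef_rot"],s["time_s"],s["width"])
cv2.imwrite("pics/w4f.png",w)
cv2.imwrite("pics/w4.png",np.hstack([cv2.resize(w[150:310,170:350],(540,480),interpolation=cv2.INTER_CUBIC),cv2.resize(S[190:250,228:260],(256,480),interpolation=cv2.INTER_CUBIC)]))
n=robot.camera_model("side");En=n["extrinsics"];m=robot.camera_model("wrist")
def proj(m,E,X):
    c=np.linalg.inv(E)@np.r_[X,1];return m["cx"]-m["fx"]*c[0]/c[2],m["cy"]+m["fy"]*c[1]/c[2]
for t in(17,0,-17):
    X=s["eef_pos"]-[0,0,t];print(t,"side",proj(n,En,X),"wrist",proj(m,wristE(m,s),X))
X=np.array([453.4,-306.8,70]);print("cap side",proj(n,En,X),"wrist",proj(m,wristE(m,s),X))
```

```text
[ 453.44639839 -307.23161312   75.04334619] [1.79998494e+02 2.10418692e-03 7.40030362e+01] 12.6667 0.0010095253651469403
17 side (np.float64(243.2335941363363), np.float64(224.17697665038898)) wrist (np.float64(257.30566582700664), np.float64(216.0438273680951))
0 side (np.float64(243.26076797847654), np.float64(219.12103734857877)) wrist (np.float64(257.2494613450276), np.float64(228.22126857041172))
-17 side (np.float64(243.28832571520263), np.float64(213.99367098414524)) wrist (np.float64(257.1820469773011), np.float64(242.82747914784784))
cap side (np.float64(243.23381015896635), np.float64(220.54980941283821)) wrist (np.float64(257.9865081111386), np.float64(224.11479102410857))
```

View pics/w4.png

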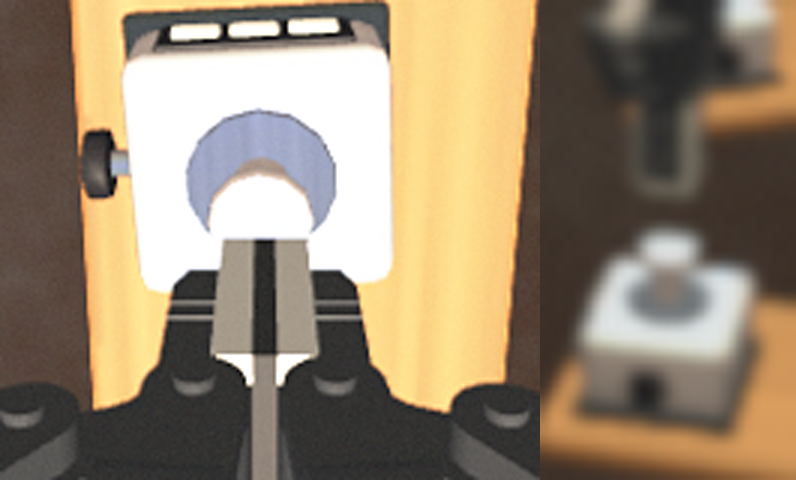

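Both views show the tips about 16–20 mm behind the TCP, so about 20 mm above the cap, and centred over it laterally. I'll go down under force control.

Run:
```python
from plant import robot
from h import *
x,y=453.4,-306.9
def F(n=8):
    v=[]
    for _ in range(n): robot.hold(0.02); v.append(robot.sense()["ft_force"])
    return np.mean(v,0)
o=[180,0,74]; f0=F()
hit=robot.servo_line([x,y,42],o,feed=10,f_stop=2.5); robot.hold(.1)
z=robot.sense()["eef_pos"][2]; f=F()-f0; print("contact",hit,z,f.round(2))
if hit:
    z0=z
    while f[2]<3.6 and z>z0-6:
        z-=1; robot.servo_line([x,y,z],o,feed=10,f_stop=5); robot.hold(.05); f=F()-f0
        print(round(z,1),f.round(2))
    cv2.imwrite("pics/s5.png",cv2.resize(robot.grab_frame("side")[190:250,218:298],None,fx=8,fy=8,interpolation=cv2.INTER_CUBIC))
    robot.hold(1.0);print((F()-f0).round(2)); robot.hold(1.0); print("end hold",(F()-f0).round(2))
s=robot.sense();print(s["time_s"],s["eef_pos"])
```

```text
contact True 43.913625442119596 [ 1.29 -1.02  2.22]
42.9 [ 1.   -1.25  2.68]
41.9 [ 0.64 -1.3   2.92]
40.9 [ 0.3  -1.96  3.39]
39.9 [ 0.7  -1.9   3.57]
38.9 [ 0.28 -2.13  3.79]
[ 0.52 -1.81  3.57]
end hold [ 0.28 -1.99  4.03]
20.325 [ 453.39485055 -306.92475877   38.91788622]
```

View pics/s5.png

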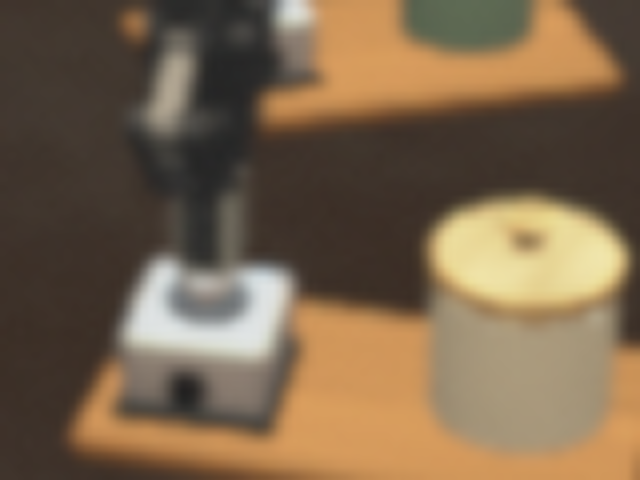

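The plunger is well down: the cap is sunk into its collar at crop (207,285), at about 3.8 N. The slope of about 0.3 N/mm matches the spring, and the hold lasted over 2 s. Drawing straight back now, then checking.

Run:
```python
from plant import robot
from h import *
o=[180,0,74]
robot.servo_line([453.4,-306.9,60],o,feed=20); robot.servo_line([453.4,-306.9,185],o,feed=100); robot.hold(.6)
s=robot.sense();print(s["time_s"],s["ft_force"],s["eef_pos"])
w=robot.grab_frame("wrist");S=robot.grab_frame("side");w1=cv2.imread("pics/w1.png");S0=cv2.imread("pics/side0.png")
r=lambda a:cv2.resize(a,(390,300),interpolation=cv2.INTER_CUBIC)
cv2.imwrite("pics/fin.png",np.vstack([np.hstack([r(w1[110:215,190:326]),r(w[110:215,190:326])]),np.hstack([r(S0[195:260,220:305]),r(S[195:260,220:305])])]))
```

```text
23.5333 [ 0.03858747  0.26087943 -0.94037221] [ 453.39797777 -306.88876307  184.98413602]
```

View pics/fin.png

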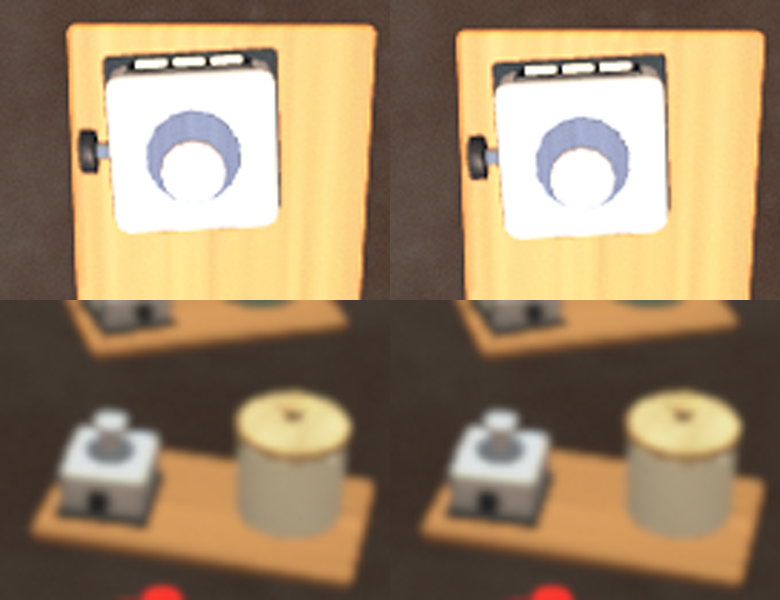

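The before and after views match: the plunger is up again and neither the counter nor the canister has moved on the board. The shift in the wrist view is only the camera's 2 mm change of position.

```bash
python3 -c "
from plant import robot
robot.hand_in();print(robot.sense()['time_s'])"
```

```text
the job is handed in; nothing more can be done
the job is handed in; nothing more can be done
```

I pressed the plunger of the taller, cream canister's counter with the shut fingertips, held it for over 2 s, drew straight back, and handed the job in at about 23.5 s. The hand-in reports no verdict.

- **Press:** the force was about 3.6–4.0 N, which the spring figures put at roughly 8–9 mm down. The side view showed the cap sunk. I did not measure the plunger depth directly.
- **After release:** the side and wrist views show that plunger up again, the counter upright and unmoved on its board, and the taller canister unmoved. I did not check the other two boards closely, but the arm never went near them.
- **What disagreed:** the first descent stopped in free air. The shut fingertips turned out to be about 16–20 mm behind the TCP, not 17 mm ahead of it as stated, so I went down again under force control.
- **Also seen:** during the hold the wrist sensor showed about 2 N sideways. After I drew back it read about −0.9 N vertically in free air, which I took as drift.

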